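Clamp the re-glued sink plug

TASK

Turn the white feed knob on top of the orange bar clamp so that its red pointer end meets the yellow mark, which engages the ratchet. Then pump the clamp by squeezing its two red trigger levers together, letting them spring fully open between squeezes, until the jaw pad presses on the white silicone plug. Finish while still squeezing the levers, so that the pad keeps pressing the plug gently without crushing it; move the jaw only by the levers, do not touch the plug, and leave everything else where it is.

Things in the scene. Friction and masses are not known exactly. Their poses are not given: they have to be found in the camera images.
- board: Fixed plywood board, 18 mm thick, x -140..95, y -130..190 mm, carrying the clamp. Origin on its underside; x from grip side (-x, robot) to plug side, y along the clamp's bar, z up. On it (mm): orange head x -35..35, y 29..99, top z 80, black dial 62 wide on top (z 83), knob axis at (0, 64); orange fixed jaw x -10..85, y 19.5..31.5; plug cradle at (60, 0); steel bar x 12, z 48.
- knob (a joint): Angle of the feed knob (rad), positive anticlockwise from above. 0 = red pointer at the yellow mark, on the dial towards the board's +x. Starts at 0.6 to 1.35, so turn it clockwise; range -0.5 to 1.5, stays where left (friction 0.06 N m). The ratchet engages only within about 0.25 rad of 0; elsewhere the levers move freely and the jaw stays.
- knob_grip (a point): Point on the vertical knob axis at the height to grip, 112 mm above the table. The knob is an upright white bar 40 mm long, 11 mm thick (grasp width), from 88 to 126 mm above the table, on a 38 mm disc. Its long direction at joint value v is the board's x turned by v about z; the end with the red stripe on top is the pointer.
- jaw: Steel bar with the orange moving jaw; slides along the board's +y against a light brake of 4 N. Axes as the board's; its origin coincides with the board's when fully open, so its y in the board's frame is the travel (0 to 20 mm at the start, at most 62 mm). The pad meets the seated plug at about 47 mm.
- pad_face (a point): Centre of the black rubber pad's face (30 mm across) on the moving jaw, 48 mm above the table. The pad yields on a spring of 4 N per mm, up to 16 mm. At the start it is 24 to 47 mm short of the plug.
- trigger: Right-hand (-y) one of the two mirrored red squeeze levers, sticking out to -x from the head, geared to close evenly. Origin on its hinge, 18 mm above the table (board x -47, y 52 mm; the other's y 76). 65 mm along, the levers end in 14 mm round uprights, 30 to 78 mm above the table: squeeze these from outside, from above, fingers closing along the board's y, centred at board x -112, y 64 mm.
- trigger_face (a point): Outer face of the right-hand lever's upright, 58 mm above the table. 62 mm from point lever_face when open, 40 to 42 mm at the stop (10 mm travel each). Springs reopen the levers (4 to 6 N). Ratchet teeth 8 mm apart: a first full squeeze drives the jaw 12 to 20 mm, each later full release and squeeze about 16 mm. Once the pad presses, a light squeeze stalls short of the stop.
- lever: Left-hand (+y) red squeeze lever, mirror image of the other. No catch: when the levers are let go, the pad's push on the plug falls to about 4 N.
- lever_face (a point): Outer face of the left-hand lever's upright, 58 mm above the table.
- plug: Sink plug lying loose in the cradle, 38 mm long (its y), 44 mm across: steel base to +y by the fixed jaw, white silicone head to -y facing the pad. Origin at its middle, 48 mm above the table. It slides up to 3 mm when pressed. Over 40 N crushes it, under 6 N is too little: squeeze the levers with 20 to 30 N (the push on the plug is about 9 N less).
- wrench: Chrome pipe wrench, 200 mm, in the white drawer. Leave alone.
- scraper: Blue plastic scraper, 165 mm, in the white drawer. Leave alone.
- spray: Purple spray bottle, 66 mm across, 185 mm tall, standing. Leave alone.
- jar: Glass jam jar with red twist cap, 72 mm across, 100 mm tall, standing. Leave alone.
- tin: Blue tin, 74 mm across, 110 mm tall, standing. Leave alone.
- collar: White pipe collar, 60 mm across, 22 mm high, lying. Leave alone.
Mind the look-alikes: they are no part of the job. There is more than one size of the plug; the one meant has the size given above.

How it is judged:
By the outcome, as a careful person would: the job done as asked, in the order asked, and still so for the second after the job is handed in, while the arm keeps its last pose, push and grip.
It also fails if it takes over 54 s, if anything falls off the work surface, if the arm or the gripper's body presses on something with over 40 N, if the wrist force passes 120 N, or if a joint passes its speed limit or range.

ROBOT

A 6-joint arm with a two-finger parallel gripper is mounted at the origin on the work surface. World frame = base frame: x ahead of the robot, y to its left, z up, the work surface at z = 0. Lengths are in m, angles in rad, forces in N, time in s.
With the tool pointing down it reaches from about 0.375 to 0.9 m from the base axis. Payload 3.1 kg.
Tool frame: the origin (TCP) lies at the very end of the fingers, on their centre line; the grasp point (between the pads) lies 19 mm behind it; z points along the fingers, y is the direction in which the jaws open and shut (so a half turn about z gives the same grasp; the last joint's range is limited). The gripper opens to 87 mm and grips with 3 to 60 N. Pads are 19 mm wide; open, the fingers measure 117 mm over their backs; the gripper's body (75 mm by 190 mm) begins 51 mm behind the grasp point.
Start: joints at [-1.329, 0.527, 1.433, -0, 1.181, -0.178], TCP at [0.255, -0.57, 0.223] pointing down, gripper open.
Joint ranges: [-3.08, 3.08], [-0.75, 2.2], [0.22, 2.44], [-1.43, 4.57], [0, 2.65], [-2.85, 2.85]. Speed limits (rad/s): [2.79, 2.79, 3.14, 3.14, 3.14, 3.14].

INTERFACE

Orientations are given as a unit quaternion [x, y, z, w].
In Python, from rig import robot gives the robot as it stands. The module is installed in compiled form; this text tells all that it offers.
- The arm moves only by the tool send_rows, never from a script. Its argument "deltas" is a list of rows, each an object of numbers: "tx", "ty", "tz": the shift along the tool's x, y, z in cm; "rx", "ry", "rz": the turn, a rotation vector about the tool's x, y, z in rad. A call has 1 to 5 rows; each row is the pose to reach, as a shift and turn from the pose commanded when the call began, along the tool's axes at that moment; what a row does not reach only later rows make up. A row lasts 1/12 s, in which the tool goes at most 41.7 mm and 7.16 degrees, less where a joint would pass 70% of its speed; a pose out of reach is approached as far as the arm can. A call with a gripper value outside its range is refused whole. "claw" is the finger opening in cm, from 0 to 8.7, set as the call begins (left out, the last holds). The fingers move at their own pace and stop on an object; "squeeze" is the grip in N (left out, the last holds). Time passes only in rows, so rows that repeat a pose let the fingers close. It gives the time, the measured TCP pose, the force and the opening at its end, in the units of the state.
- robot.get_obs(): the state, without advancing time (a new reading comes with each control period).
- robot.camera(name): name is "scene" or "top" or "wrist"; returns a dict with "color" (480x640x3 uint8, red, green, blue), "z_map" (480x640 float32, m along the optical axis (not along the pixel's ray), 0 where there is no reading), "intrinsics" (3x3 intrinsics, pixels), "R" (3x3) and "t" (3): a world point X has camera coordinates R X + t; the wrist camera has in their place "tool_from_camera" (4x4, takes a point from camera to tool coordinates, whose origin is the TCP and whose axes are the flange's). Camera axes: x right, y down, z forward; pixel columns grow to the right and rows downward; lengths in m; the calibration is good to about 2 mm. A picture is of the moment at which its call begins: read the wrist's pose just before it.
- robot.hand_in(): hands the job in, once; it reports no verdict.
Trained networks look in the newest picture that a camera, given by its name, has taken for a name from the list of things; names that differ only in an ending like _2 or _b are one class to them, and where a whole thing is asked for, a point or a joint stands for the part that bears it (a point fixed in the world has none). Each returns a list of dicts, best first, with "p" (0 to 1); they miss things now and then, are a little off and sometimes report something else, mostly with a low value. They report only what shows in the picture. A call takes as long as a camera call. They do not tell look-alikes from the thing itself.
- robot.outline_of(label, camera): "pixels" (480x640 bool, what is visible of it) and "xy" ([column, row] in pixels, amid what is visible of it).
- robot.tip_of(label, camera): "xy" ([column, row] in pixels: a listed point, or the origin of a listed thing).
The state is a dict: "time": time; "q": joint angles; "joint_velocities": joint speeds; "joint_torque": joint torques, N m; "position": TCP position; "tool_rot": TCP orientation; "ft_force": force on the tool from outside, world axes, zero at the start; "moment": the same for the moment, N m; "grip_width": finger opening in m.
Only numpy, scipy, OpenCV 4.12 (cv2) and the standard library are available. Lean on these libraries where they do the work, as an engineer would, in place of code of your own. Each camera call takes 0.05 s, during which the arm holds its last target.

## Working session

There is one attempt and no reset: what is moved stays moved. The work goes in short steps, Python scripts to look and compute and a tool call to move; the robot and the scene stay as the last step left them, time stands still between calls to the robot, and variables do not carry over. Pictures are saved under pics/ and viewed, and the job is handed in when it is done.

Besides the shell and the picture viewer there is one more tool, called after "Emit:" as name([rows], argument=value, ...), one row to a line, values as JSON. send_rows: Moves the arm, as the interface text tells. Its arguments: {"type":"object","properties":{"deltas":{"type":"array","items":{"type":"object","properties":{"tx":{"type":"number"},"ty":{"type":"number"},"tz":{"type":"number"},"rx":{"type":"number"},"ry":{"type":"number"},"rz":{"type":"number"}}}},"claw":{"type":"number"},"squeeze":{"type":"number"}},"required":["deltas"]}

```bash
mkdir -p pics; python3 - <<'E'
from rig import robot
import cv2,numpy as np,pickle
o=robot.get_obs(); print({k:np.round(v,3) for k,v in o.items()})
for n in ("scene","top"):
    c=robot.camera(n); cv2.imwrite(f"pics/{n}0.png",c["color"][:,:,::-1])
    pickle.dump(c,open(f"{n}0.pkl","wb"))
    print(n,c["intrinsics"].round(1).tolist(),c["R"].round(3).tolist(),c["t"].round(3).tolist())
    for l in ("board","knob_grip","pad_face","trigger_face","lever_face","plug","trigger","lever","jaw"):
        print(l,[(np.round(d["xy"],1).tolist(),round(d["p"],2)) for d in robot.tip_of(l,n)][:3])
E
```

```text
{'time': np.float64(0.0), 'q': array([-1.328,  0.528,  1.434, -0.   ,  1.181, -0.178]), 'joint_velocities': array([ 0.002,  0.   ,  0.001, -0.002,  0.002, -0.   ]), 'joint_torque': array([ -0.   , -44.004, -17.659,   0.063,   0.058,  -0.   ]), 'position': array([ 0.255, -0.57 ,  0.222]), 'tool_rot': array([ 0.978,  0.209, -0.   , -0.001]), 'ft_force': array([ 0.163,  0.111, -0.403]), 'moment': array([-0.055,  0.031,  0.001]), 'grip_width': np.float64(0.087)}
scene [[597.4, 0.0, 312.2], [0.0, 597.4, 236.7], [0.0, 0.0, 1.0]] [[-0.245, 0.969, 0.009], [0.699, 0.183, -0.692], [-0.672, -0.163, -0.722]] [0.138, -0.334, 2.061]
board [([286.2, 269.7], 0.82)]
knob_grip [([306.4, 247.7], 0.53), ([333.6, 234.3], 0.24)]
pad_face [([259.7, 269.1], 0.38), ([177.1, 207.6], 0.36)]
trigger_face [([309.2, 233.3], 0.45)]
lever_face [([334.9, 235.1], 0.61)]
plug [([232.5, 318.1], 0.51), ([277.4, 271.1], 0.47), ([285.6, 317.5], 0.47)]
trigger []
lever [([286.0, 272.0], 0.65)]
jaw [([292.6, 269.7], 0.7)]
top [[624.1, 0.0, 329.1], [0.0, 624.1, 239.1], [0.0, 0.0, 1.0]] [[0.005, -1.0, 0.003], [-0.98, -0.006, -0.2], [0.2, -0.002, -0.98]] [-0.022, 0.562, 1.715]
board [([343.3, 222.6], 0.6), ([321.2, 237.4], 0.19)]
knob_grip [([322.5, 210.9], 0.67)]
pad_face [([325.6, 254.1], 0.58), ([361.4, 198.5], 0.57), ([517.7, 282.8], 0.33)]
trigger_face [([326.3, 254.9], 0.67), ([338.0, 225.0], 0.17)]
lever_face [([307.6, 251.6], 0.52)]
plug [([371.3, 161.3], 0.65), ([349.0, 197.5], 0.63), ([329.2, 165.2], 0.43)]
trigger [([322.2, 234.1], 0.47)]
lever [([347.6, 201.7], 0.6), ([314.3, 236.2], 0.51)]
jaw [([337.7, 225.0], 0.93)]
```

View pics/scene0.png

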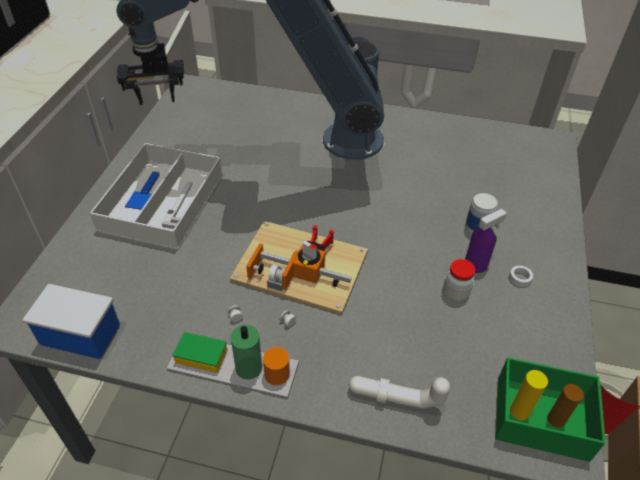

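View pics/top0.png

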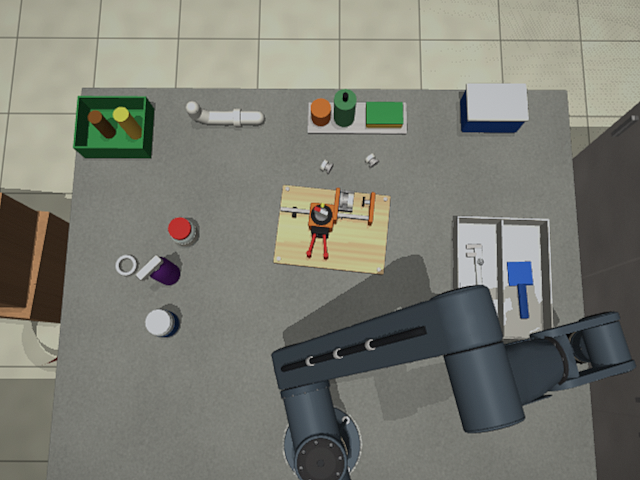

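```bash
python3 - <<'E'
import cv2
a=cv2.imread("pics/top0.png")[130:310,230:430]; cv2.imwrite("pics/topcrop.png",cv2.resize(a,None,fx=3.3,fy=3.3,interpolation=cv2.INTER_CUBIC)[:600])
E
```

```text
(no output)
```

View pics/topcrop.png

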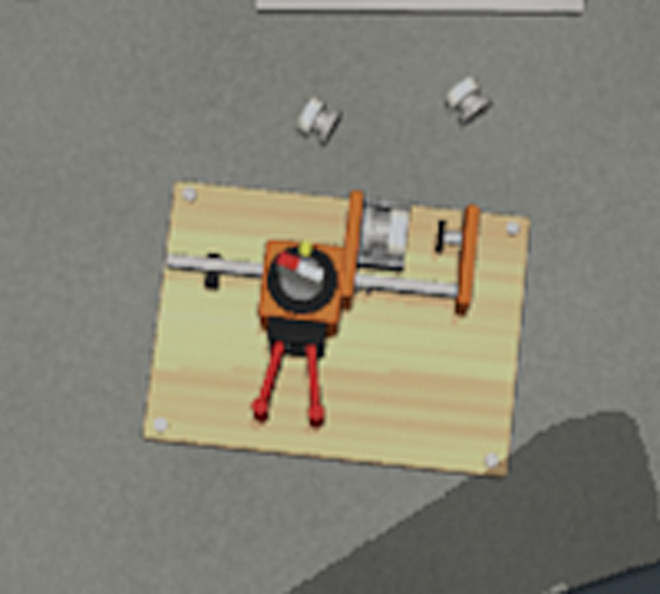

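The top view shows the clamp at about (320,215). The knob's red pointer end is to the left of the yellow mark, and the levers end at about (308,254) and (326,256). Three plugs are in view: one in the cradle at (347,199), and small loose look-alikes at (327,166) and (371,160). The seated one is the one meant, and I won't touch any of them. Next I fit the board pose from its corners.

```bash
cat > h.py <<'E'
import numpy as np,cv2,pickle
from scipy.optimize import least_squares
def proj(c,X):
    p=(c["R"]@np.asarray(X,float).T).T+c["t"]; p=p@c["intrinsics"].T
    return p[:,:2]/p[:,2:]
def ray(c,uv,z):
    K=c["intrinsics"];d=np.linalg.inv(K)@[uv[0],uv[1],1];d=c["R"].T@d;o=-c["R"].T@c["t"]
    return o+d*(z-o[2])/d[2]
def B2W(P,pts):
    x,y,a=P;pts=np.asarray(pts,float).reshape(-1,3);c,s=np.cos(a),np.sin(a)
    return np.c_[x+c*pts[:,0]-s*pts[:,1],y+s*pts[:,0]+c*pts[:,1],pts[:,2]]
C=np.array([[95,190,18],[95,-130,18],[-140,-130,18],[-140,190,18]])/1000
E
python3 - <<'E'
from h import *
cs={n:pickle.load(open(f"{n}0.pkl","rb")) for n in("scene","top")}
obs={}
for n,c in cs.items():
    hsv=cv2.cvtColor(c["color"],cv2.COLOR_RGB2HSV)
    m=cv2.inRange(hsv,(10,50,120),(32,200,255))
    m=cv2.morphologyEx(m,cv2.MORPH_OPEN,np.ones((3,3)))
    r=(220,350,170,290) if n=="top" else (225,375,215,315)
    mm=np.zeros_like(m);mm[r[2]:r[3],r[0]:r[1]]=m[r[2]:r[3],r[0]:r[1]]
    mm=np.zeros_like(m);x0,x1,y0,y1=(265,400,175,285) if n=="top" else (225,375,215,318)
    mm[y0:y1,x0:x1]=m[y0:y1,x0:x1]
    cn,_=cv2.findContours(mm,cv2.RETR_EXTERNAL,cv2.CHAIN_APPROX_NONE);h=cv2.convexHull(np.vstack(cn))
    q=cv2.approxPolyN(h,4,ensure_convex=True) if hasattr(cv2,"approxPolyN") else cv2.approxPolyDP(h,6,True)
    q=np.asarray(q).reshape(-1,2);print(n,q.tolist())
    obs[n]=q
    if n=="top":
        for p in q: print(ray(c,p,.018).round(4))
    im=c["color"][:,:,::-1].copy()
pickle.dump(obs,open("obs.pkl","wb"))
E
```

```text
scene [[342, 312], [228, 278], [263, 220], [368, 248]]
top [[383, 274], [273, 262], [282, 185], [391, 189]]
[ 0.4682 -0.1743  0.018 ]
[0.5012 0.1422 0.018 ]
[0.7317 0.121  0.018 ]
[ 0.7215 -0.2009  0.018 ]
```

```bash
python3 - <<'E'
from h import *
cs={n:pickle.load(open(f"{n}0.pkl","rb")) for n in("scene","top")}
c=cs["top"]
q=np.array([[283.0,185.2],[390.3,195.8],[383,273.9],[274.2,262.4]])-0.3
f=lambda P:(proj(c,B2W(P,C))-q).ravel()
s=least_squares(f,[.62,0,0]);P=s.x;print(P,s.fun.round(2))
pickle.dump(P,open("P.pkl","wb"))
dial=lambda v:[0,0]
marks=[[0,64,112],[0,64,83],[25,64,83],[-112,33,58],[-112,95,58],[60,0,48]]
for n,c in cs.items():
    im=c["color"][:,:,::-1].copy();S=5 if n=="top" else 5
    x0,x1,y0,y1=(270,395,180,280) if n=="top" else (220,375,215,315)
    im=cv2.resize(im[y0:y1,x0:x1],None,fx=S,fy=S,interpolation=cv2.INTER_CUBIC)
    for p in list(proj(c,B2W(P,C)))+list(proj(c,B2W(P,np.array(marks)/1000))):
        p=((p+.5-[x0,y0])*S).astype(int); cv2.drawMarker(im,tuple(map(int,p)),(255,0,255),cv2.MARKER_CROSS,12,1)
    cv2.imwrite(f"pics/fit_{n}.png",im)
E
```

```text
[ 0.62053033 -0.06019672 -0.09761501] [-0.23 -0.51  0.4  -0.25  0.88  0.28 -1.04  0.4 ]
```

View pics/fit_scene.png

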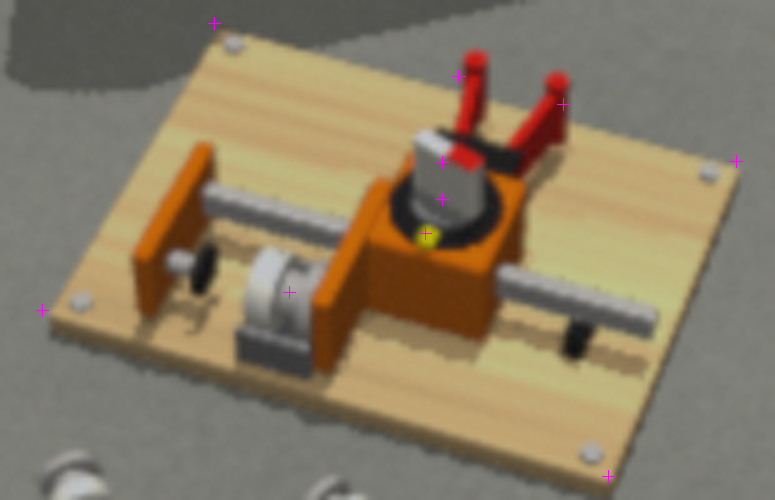

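View pics/fit_top.png

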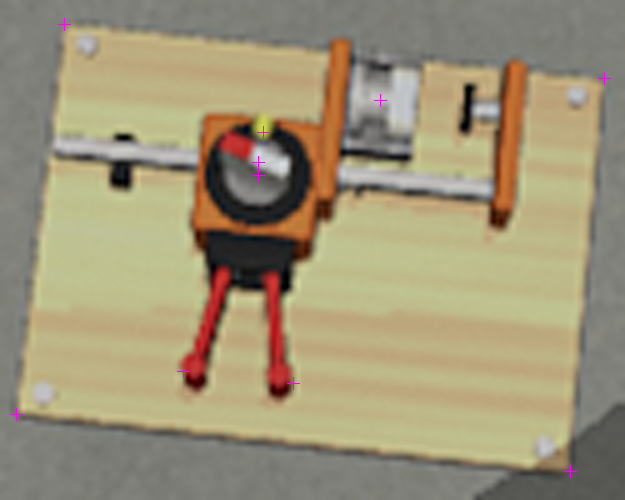

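```bash
cat >> h.py <<'E'
from scipy.spatial.transform import Rotation as Ro
def rel(o,pos,yaw):
    "delta (cm, rad) in tool axes from obs o to a tool-down pose with tool-x at yaw"
    R0=Ro.from_quat(o["tool_rot"]); c,s=np.cos(yaw),np.sin(yaw)
    R1=Ro.from_matrix(np.array([[c,s,0],[s,-c,0],[0,0,-1]]))
    return (R0.inv().apply(np.asarray(pos)-o["position"])*100).round(2),(R0.inv()*R1).as_rotvec().round(4)
E
python3 - <<'E'
from h import *
from rig import robot
o=robot.get_obs();c=robot.camera("wrist");print(o["time"],c["tool_from_camera"].round(4).tolist(),c["intrinsics"].round(0).tolist())
cv2.imwrite("pics/w0.png",c["color"][:,:,::-1])
P=pickle.load(open("P.pkl","rb"))
print(B2W(P,np.array([[0,64,112],[-112,64,58]])/1e3))
print(rel(o,[.55,0,.33],.4))
E
```

```text
1.0 [[-0.0002, -0.9602, -0.2795, 0.076], [1.0, -0.0001, -0.0003, 0.0002], [0.0002, -0.2795, 0.9602, -0.1616], [0.0, 0.0, 0.0, 1.0]] [[358.0, 0.0, 314.0], [0.0, 358.0, 237.0], [0.0, 0.0, 1.0]]
[[0.62676777 0.00349861 0.112     ]
 [0.51530096 0.01441413 0.058     ]]
(array([ 50.2 , -40.03, -10.74]), array([0.0001, 0.    , 0.0208]))
```

```bash
python3 - <<'E'
from h import *
from rig import robot
o=robot.get_obs()
for a in (.25,.5,.75): print(rel(o,o["position"]*(1-a)+a*np.array([.53,0,.24]),.4))
print(rel(o,[.53,0,.24],.4))
E
```

```text
(array([ 12.09, -10.21,  -0.44]), array([ 0.    , -0.    ,  0.0208]))
(array([ 24.19, -20.42,  -0.87]), array([ 0.    , -0.    ,  0.0208]))
(array([ 36.28, -30.63,  -1.31]), array([ 0.    , -0.    ,  0.0208]))
(array([ 48.37, -40.85,  -1.74]), array([ 0.    , -0.    ,  0.0208]))
```

Emit:
send_rows([
  {"tx": 48.4,"ty": -40.9,"tz": -1.7,"rz": 0.02},
  {"tx": 48.4,"ty": -40.9,"tz": -1.7,"rz": 0.02},
  {"tx": 48.4,"ty": -40.9,"tz": -1.7,"rz": 0.02},
  {"tx": 48.4,"ty": -40.9,"tz": -1.7,"rz": 0.02},
  {"tx": 48.4,"ty": -40.9,"tz": -1.7,"rz": 0.02},
])

```text
schema error: expected keys tx, ty, tz, rx, ry, rz
```

Emit:
send_rows([
  {"tx": 48.4,"ty": -40.9,"tz": -1.7,"rx": 0,"ry": 0,"rz": 0.02},
  {"tx": 48.4,"ty": -40.9,"tz": -1.7,"rx": 0,"ry": 0,"rz": 0.02},
  {"tx": 48.4,"ty": -40.9,"tz": -1.7,"rx": 0,"ry": 0,"rz": 0.02},
  {"tx": 48.4,"ty": -40.9,"tz": -1.7,"rx": 0,"ry": 0,"rz": 0.02},
  {"tx": 48.4,"ty": -40.9,"tz": -1.7,"rx": 0,"ry": 0,"rz": 0.02},
])

```text
time: 1.47
position: [0.346, -0.3811, 0.2282]
tool_rot: [0.98, 0.199, 0.0, 0.0]
ft_force: [1.6, 0.2, 0.0]
grip_width: 0.0872
```

Emit:
send_rows([
  {"tx": 32.4,"ty": -27.2,"tz": -1.1,"rx": 0,"ry": 0,"rz": 0.0},
  {"tx": 32.4,"ty": -27.2,"tz": -1.1,"rx": 0,"ry": 0,"rz": 0.0},
  {"tx": 32.4,"ty": -27.2,"tz": -1.1,"rx": 0,"ry": 0,"rz": 0.0},
  {"tx": 32.4,"ty": -27.2,"tz": -1.1,"rx": 0,"ry": 0,"rz": 0.0},
  {"tx": 32.4,"ty": -27.2,"tz": -1.1,"rx": 0,"ry": 0,"rz": 0.0},
])

```text
time: 1.88
position: [0.4409, -0.1955, 0.2339]
tool_rot: [0.98, 0.199, 0.0, 0.0]
ft_force: [0.3, 0.0, 0.1]
grip_width: 0.0871
```

Emit:
send_rows([
  {"tx": 16.2,"ty": -13.6,"tz": -0.5,"rx": 0,"ry": 0,"rz": 0.0},
  {"tx": 16.2,"ty": -13.6,"tz": -0.5,"rx": 0,"ry": 0,"rz": 0.0},
  {"tx": 16.2,"ty": -13.6,"tz": -0.5,"rx": 0,"ry": 0,"rz": 0.0},
  {"tx": 16.2,"ty": -13.6,"tz": -0.5,"rx": 0,"ry": 0,"rz": 0.0},
  {"tx": 16.2,"ty": -13.6,"tz": -0.5,"rx": 0,"ry": 0,"rz": 0.0},
])

```text
time: 2.3
position: [0.5356, -0.0096, 0.2388]
tool_rot: [0.98, 0.199, 0.0, 0.0]
ft_force: [0.3, -0.9, 0.8]
grip_width: 0.0871
```

Emit:
send_rows([
  {"tx": 0,"ty": 0,"tz": 0,"rx": 0,"ry": 0,"rz": 0},
  {"tx": 0,"ty": 0,"tz": 0,"rx": 0,"ry": 0,"rz": 0},
])

```text
time: 2.47
position: [0.5355, -0.0096, 0.2385]
tool_rot: [0.979, 0.201, 0.0, 0.0]
ft_force: [-0.0, 0.2, 0.0]
grip_width: 0.0872
```

```bash
cat >> h.py <<'E'
def wcam(robot,name):
    o=robot.get_obs();c=robot.camera("wrist")
    T=np.eye(4);T[:3,:3]=Ro.from_quat(o["tool_rot"]).as_matrix();T[:3,3]=o["position"]
    W=np.linalg.inv(T@c["tool_from_camera"]);c["R"]=W[:3,:3];c["t"]=W[:3,3]
    pickle.dump((o,c),open(name+".pkl","wb"));cv2.imwrite(f"pics/{name}.png",c["color"][:,:,::-1]);return o,c
E
python3 - <<'E'
from h import *
from rig import robot
o,c=wcam(robot,"w1");print(o["time"],o["position"],o["q"].round(3))
P=pickle.load(open("P.pkl","rb"))
for l,m in (("knob_grip",[0,64,112]),("trigger_face",[-112,33,58]),("lever_face",[-112,95,58]),("pad_face",None)):
    print(l,[(np.round(d["xy"],1).tolist(),round(d["p"],2)) for d in robot.tip_of(l,"wrist")][:3], m and proj(c,B2W(P,np.array([m])/1e3)).round(1))
E
```

```text
2.4667 [ 0.53546698 -0.00960142  0.23852607] [-0.227  0.387  1.639 -0.     1.115  0.939]
knob_grip [([342.5, 111.3], 0.88), ([305.3, 153.6], 0.68)] [[345.2 115.5]]
trigger_face [([307.4, 236.5], 0.88), ([430.9, 93.5], 0.32)] [[311.  237.8]]
lever_face [([253.5, 205.3], 0.73)] [[255.1 208.3]]
pad_face [([472.9, 118.7], 0.59)] None
```

View pics/w1.png

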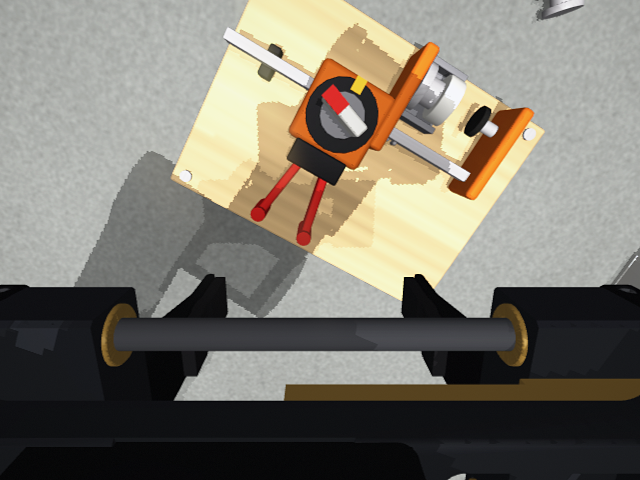

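The wrist view shows the knob bar from the red end (336,97) to the white end (355,125), with the yellow mark at (359,84). The lever tops are at (258,214) and (303,238). Next I refine the pose from the depth map.

```bash
python3 - <<'E'
from h import *
o,c=pickle.load(open("w1.pkl","rb"))
P=pickle.load(open("P.pkl","rb"))
K=c["intrinsics"];z=c["z_map"];v,u=np.mgrid[:480,:640]
pc=np.stack([(u-K[0,2])*z/K[0,0],(v-K[1,2])*z/K[1,1],z],-1)
W=(pc-c["t"])@c["R"]
hsv=cv2.cvtColor(c["color"],cv2.COLOR_RGB2HSV)
roi=(v<270)&(z>0)
k=roi&(W[...,2]>.118)&(W[...,2]<.135)&(u>290)&(u<400)&(v<160)
n,lab,st,ce=cv2.connectedComponentsWithStats(k.astype(np.uint8));i=1+np.argmax(st[1:,4]);k=lab==i
X=W[k];print("knob top n",k.sum(),"z",np.median(X[:,2]))
xy=(X[:,:2]*1e4).astype(np.float32);r=cv2.minAreaRect(xy);print("centre",np.array(r[0])/1e4,"size mm",np.array(r[1])/10,r[2])
red=(((hsv[...,0]<8)|(hsv[...,0]>172))&(hsv[...,1]>150)&(hsv[...,2]>90))
kr=k&red;d=W[kr][:,:2].mean(0)-np.array(r[0])/1e4;print("red offset",d,"ang",np.arctan2(d[1],d[0]), kr.sum())
u_,s_,vt=np.linalg.svd(X[:,:2]-X[:,:2].mean(0),full_matrices=False);print("pca ang",np.arctan2(vt[0,1],vt[0,0]))
Mk=cv2.dilate(k.astype(np.uint8),np.ones((3,3)))
# board edges: wood corners by depth z ~18
lv=roi&red&(W[...,2]>.07)&(W[...,2]<.085)&(v>190)
n,lab,st,ce=cv2.connectedComponentsWithStats(lv.astype(np.uint8))
for i in range(1,n):
    if st[i,4]>15: print("upright",W[lab==i].mean(0).round(4),st[i,4])
hd=roi&(hsv[...,0]>5)&(hsv[...,0]<18)&(hsv[...,1]>180)&(W[...,2]>.074)&(W[...,2]<.086)&(u<420)
n,lab,st,ce=cv2.connectedComponentsWithStats(hd.astype(np.uint8));i=1+np.argmax(st[1:,4])
r=cv2.minAreaRect((W[lab==i][:,:2]*1e4).astype(np.float32));print("head",np.array(r[0])/1e4,np.array(r[1])/10,r[2],np.median(W[lab==i][:,2]))
print("old", B2W(P,np.array([[0,64,112],[-112,40,58],[-112,88,58]])/1e3).round(4),P)
bl=roi&(W[...,2]>.014)&(W[...,2]<.022)
n,lab,st,ce=cv2.connectedComponentsWithStats(bl.astype(np.uint8));i=1+np.argmax(st[1:,4])
h=cv2.convexHull((W[lab==i][:,:2]*1e4).astype(np.float32)).reshape(-1,2)/1e4;print("hull",h.round(4).tolist())
E
```

```text
knob top n 911 z 0.12595087197946397
centre [0.62827617 0.00532408] size mm [39.68086243 11.17797699] 65.32047271728516
red offset [0.00458757 0.01036379] ang 1.154068273251005 403
pca ang 1.1379562969864132
upright [0.5272 0.0375 0.0743] 350
upright [ 0.5316 -0.0064  0.0734] 489
head [ 0.64531885 -0.00184937] [ 78.70109863 104.9932251 ] 84.11815643310547 0.07907016225936007
old [[ 0.6268  0.0035  0.112 ]
 [ 0.513  -0.0095  0.058 ]
 [ 0.5176  0.0383  0.058 ]] [ 0.62053033 -0.06019672 -0.09761501]
hull [[0.7039999961853027, -0.17900000512599945], [0.6492999792098999, 0.12880000472068787], [0.6051999926567078, 0.13349999487400055], [0.5683000087738037, 0.13729999959468842], [0.5131000280380249, 0.1428000032901764], [0.5051000118255615, 0.14300000667572021], [0.5034000277519226, 0.1420000046491623], [0.5023000240325928, 0.13940000534057617], [0.5005999803543091, 0.13179999589920044], [0.5001000165939331, 0.1273999959230423], [0.498199999332428, 0.10980000346899033], [0.48649999499320984, -0.003800000064074993], [0.48159998655319214, -0.052799999713897705], [0.4810999929904938, -0.060600001364946365], [0.48089998960494995, -0.06560000032186508], [0.48080000281333923, -0.06809999793767929], [0.4810999929904938, -0.06930000334978104], [0.48559999465942383, -0.07989999651908875], [0.5259000062942505, -0.1737000048160553], [0.527400016784668, -0.17659999430179596], [0.5285000205039978, -0.17820000648498535], [0.529699981212616, -0.1793999969959259], [0.5368000268936157, -0.1809999942779541], [0.567799985408783, -0.1843000054359436], [0.6668999791145325, -0.19429999589920044], [0.6843000054359436, -0.19599999487400055], [0.6977999806404114, -0.19689999520778656], [0.7008000016212463, -0.19619999825954437], [0.7013999819755554, -0.19519999623298645], [0.7026000022888184, -0.19300000369548798], [0.703499972820282, -0.1898999959230423], [0.7038999795913696, -0.18610000610351562]]
```

```bash
python3 - <<'E'
from h import *
from rig import robot
P=np.array([.6218,-.0584,-.101]);pickle.dump(P,open("P.pkl","wb"))
o=robot.get_obs()
print(rel(o,[.6283,.0053,.150],1.14),rel(o,[.6283,.0053,.094],1.14))
E
```

```text
(array([9.39, 1.95, 8.84]), array([-3.000e-04,  5.000e-04, -7.416e-01])) (array([ 9.39,  1.95, 14.44]), array([-3.000e-04,  5.000e-04, -7.416e-01]))
```

Emit:
send_rows([
  {"tx": 9.4,"ty": 1.95,"tz": 8.5,"rx": 0,"ry": 0,"rz": -0.742},
  {"tx": 9.4,"ty": 1.95,"tz": 8.5,"rx": 0,"ry": 0,"rz": -0.742},
  {"tx": 9.4,"ty": 1.95,"tz": 8.5,"rx": 0,"ry": 0,"rz": -0.742},
  {"tx": 9.4,"ty": 1.95,"tz": 8.5,"rx": 0,"ry": 0,"rz": -0.742},
  {"tx": 9.4,"ty": 1.95,"tz": 8.5,"rx": 0,"ry": 0,"rz": -0.742},
], claw=4.0)

```text
time: 3.13
position: [0.6288, 0.0056, 0.1493]
tool_rot: [0.87, 0.492, -0.002, -0.002]
ft_force: [0.1, 0.5, 0.2]
grip_width: 0.0618
```

```bash
python3 - <<'E'
from h import *
from rig import robot
o=robot.get_obs()
print(o["position"],rel(o,[.6283,.0053,.094],1.14))
E
```

```text
[0.6287669  0.00562366 0.14926799] (array([-0.04,  0.01,  5.53]), array([-0.0057,  0.0019, -0.1101]))
```

Emit:
send_rows([
  {"tx": 0,"ty": 0,"tz": 0,"rx": 0,"ry": 0,"rz": -0.115},
  {"tx": 0,"ty": 0,"tz": 2,"rx": 0,"ry": 0,"rz": -0.115},
  {"tx": 0,"ty": 0,"tz": 4,"rx": 0,"ry": 0,"rz": -0.115},
  {"tx": 0,"ty": 0,"tz": 5.6,"rx": 0,"ry": 0,"rz": -0.115},
  {"tx": 0,"ty": 0,"tz": 5.6,"rx": 0,"ry": 0,"rz": -0.115},
])

```text
time: 3.55
position: [0.6261, 0.0056, 0.0941]
tool_rot: [0.842, 0.539, -0.003, -0.002]
ft_force: [-0.7, -0.1, -0.5]
grip_width: 0.0409
```

```bash
python3 - <<'E'
from h import *
from rig import robot
o,c=wcam(robot,"w2")
print(o["time"],o["position"],rel(o,[.6283,.0053,.094],1.14),o["grip_width"])
E
```

```text
3.55 [0.62606512 0.0056058  0.09411541] (array([0.07, 0.22, 0.01]), array([-0.0072,  0.0021, -0.0019])) 0.04091734839652147
```

View pics/w2.png

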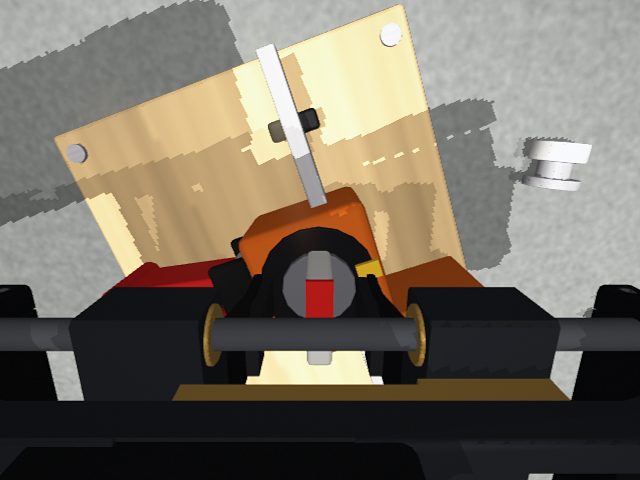

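Emit:
send_rows([
  {"tx": 0.05,"ty": 0.2,"tz": 0,"rx": -0.007,"ry": 0.002,"rz": 0},
  {"tx": 0.05,"ty": 0.2,"tz": 0,"rx": -0.007,"ry": 0.002,"rz": 0},
  {"tx": 0.05,"ty": 0.2,"tz": 0,"rx": -0.007,"ry": 0.002,"rz": 0},
  {"tx": 0.05,"ty": 0.2,"tz": 0,"rx": -0.007,"ry": 0.002,"rz": 0},
  {"tx": 0.05,"ty": 0.2,"tz": 0,"rx": -0.007,"ry": 0.002,"rz": 0},
], claw=0.5, squeeze=25)

```text
time: 4.02
position: [0.6313, 0.0066, 0.0984]
tool_rot: [0.842, 0.54, 0.003, 0.003]
ft_force: [-5.5, 2.5, 3.9]
grip_width: 0.0147
```

Emit:
send_rows([
  {"tx": 0,"ty": 0,"tz": 0,"rx": 0,"ry": 0,"rz": 0},
  {"tx": 0,"ty": 0,"tz": 0,"rx": 0,"ry": 0,"rz": 0},
  {"tx": 0,"ty": 0,"tz": 0,"rx": 0,"ry": 0,"rz": 0},
  {"tx": 0,"ty": 0,"tz": 0,"rx": 0,"ry": 0,"rz": 0},
])

```text
time: 4.35
position: [0.6296, 0.0074, 0.0981]
tool_rot: [0.842, 0.54, 0.002, 0.001]
ft_force: [-4.9, 1.6, 5.5]
grip_width: 0.0107
```

```bash
python3 - <<'E'
from h import *
from rig import robot
o=robot.get_obs()
print(o["time"],o["position"],rel(o,[.6283,.0053,.094],-.101),o["grip_width"],o["ft_force"],o["moment"])
E
```

```text
4.35 [0.62958044 0.00738666 0.0980645 ] (array([-0.24, -0.03,  0.41]), array([ 0.0025, -0.0038,  1.2421])) 0.010692208086630592 [-4.94033905  1.55523263  5.51868052] [0.26714143 0.7542964  0.01869362]
```

Emit:
send_rows([
  {"tx": 0,"ty": 0,"tz": -0.3,"rx": 0,"ry": 0,"rz": 0.12},
  {"tx": 0,"ty": 0,"tz": -0.3,"rx": 0,"ry": 0,"rz": 0.24},
  {"tx": 0,"ty": 0,"tz": -0.3,"rx": 0,"ry": 0,"rz": 0.36},
  {"tx": 0,"ty": 0,"tz": -0.3,"rx": 0,"ry": 0,"rz": 0.48},
  {"tx": 0,"ty": 0,"tz": -0.3,"rx": 0,"ry": 0,"rz": 0.6},
])

```text
time: 4.77
position: [0.6305, 0.0065, 0.0982]
tool_rot: [0.964, 0.265, 0.003, 0.002]
ft_force: [2.1, -1.8, -9.8]
grip_width: 0.011
```

```bash
python3 - <<'E'
from h import *
from rig import robot
o=robot.get_obs()
print(o["time"],o["position"],rel(o,[.6283,.0053,.094],-.101),o["grip_width"],o["ft_force"],o["moment"])
E
```

```text
4.7667 [0.6305368  0.00647809 0.09817729] (array([-0.25, -0.01,  0.42]), array([ 0.0028, -0.0053,  0.6366])) 0.011024940403779014 [ 2.11381191 -1.81591865 -9.80744672] [-0.23585172 -0.35995771  0.00438504]
```

Emit:
send_rows([
  {"tx": 0,"ty": 0,"tz": 0.18,"rx": 0,"ry": 0,"rz": 0.12},
  {"tx": 0,"ty": 0,"tz": 0.18,"rx": 0,"ry": 0,"rz": 0.24},
  {"tx": 0,"ty": 0,"tz": 0.18,"rx": 0,"ry": 0,"rz": 0.36},
  {"tx": 0,"ty": 0,"tz": 0.18,"rx": 0,"ry": 0,"rz": 0.48},
  {"tx": 0,"ty": 0,"tz": 0.18,"rx": 0,"ry": 0,"rz": 0.6},
])

```text
time: 5.18
position: [0.6309, 0.0052, 0.0981]
tool_rot: [0.999, -0.032, 0.003, 0.002]
ft_force: [-0.2, -4.4, -2.1]
grip_width: 0.0112
```

Emit:
send_rows([
  {"tx": 0,"ty": 0,"tz": 0,"rx": 0,"ry": 0,"rz": 0.05},
  {"tx": 0,"ty": 0,"tz": 0,"rx": 0,"ry": 0,"rz": 0.05},
  {"tx": 0,"ty": 0,"tz": 0,"rx": 0,"ry": 0,"rz": 0.05},
])

```text
time: 5.43
position: [0.6309, 0.005, 0.0981]
tool_rot: [0.999, -0.054, 0.003, 0.002]
ft_force: [-0.1, -5.9, -3.8]
grip_width: 0.0113
```

```bash
python3 - <<'E'
from h import *
from rig import robot
o,c=wcam(robot,"w3")
print(o["time"],o["position"],rel(o,[.6283,.0053,.094],-.101),o["grip_width"],o["ft_force"],o["moment"])
E
```

```text
5.4333 [0.63089327 0.00504803 0.0981253 ] (array([-0.26,  0.  ,  0.41]), array([ 0.0029, -0.007 , -0.0061])) 0.01125696827833043 [-0.09280557 -5.87131356 -3.79491456] [-0.85190789  0.23106564 -0.03660021]
```

View pics/w3.png

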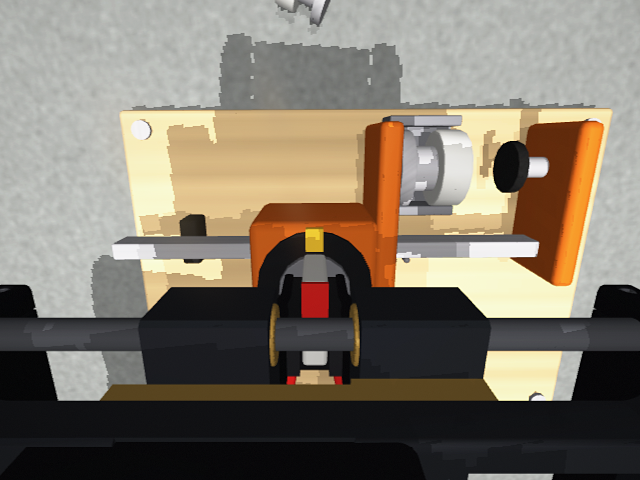

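The red pointer end (315,300) now points at the yellow mark (315,240). Next I release the knob and rise.

Emit:
send_rows([
  {"tx": 0,"ty": 0,"tz": 0,"rx": 0,"ry": 0,"rz": 0},
  {"tx": 0,"ty": 0,"tz": 0,"rx": 0,"ry": 0,"rz": 0},
  {"tx": 0,"ty": 0,"tz": 0,"rx": 0,"ry": 0,"rz": 0},
  {"tx": 0,"ty": 0,"tz": -1.0,"rx": 0,"ry": 0,"rz": 0},
  {"tx": 0,"ty": 0,"tz": -4.0,"rx": 0,"ry": 0,"rz": 0},
], claw=8.7)

```text
time: 5.9
position: [0.6276, 0.0076, 0.1356]
tool_rot: [0.999, -0.054, -0.001, -0.0]
ft_force: [-0.3, -0.1, -1.2]
grip_width: 0.0366
```

Emit:
send_rows([
  {"tx": -4,"ty": 0,"tz": -4,"rx": 0,"ry": 0,"rz": 0},
  {"tx": -8,"ty": 0,"tz": -6,"rx": 0,"ry": 0,"rz": 0},
  {"tx": -11.2,"ty": 0,"tz": -6,"rx": 0,"ry": 0,"rz": 0},
  {"tx": -11.2,"ty": 0,"tz": -6,"rx": 0,"ry": 0,"rz": 0},
  {"tx": -11.2,"ty": 0,"tz": -6,"rx": 0,"ry": 0,"rz": 0},
])

```text
time: 6.32
position: [0.5162, 0.0201, 0.1995]
tool_rot: [0.999, -0.054, 0.004, 0.0]
ft_force: [1.1, 0.2, -0.4]
grip_width: 0.0694
```

```bash
python3 - <<'E'
from h import *
from rig import robot
o,c=wcam(robot,"w4")
P=pickle.load(open("P.pkl","rb"));t=B2W(P,[[-.112,.064,.039]])[0]
print(o["time"],o["position"],t,rel(o,t,-.101),o["grip_width"],o["ft_force"],o["moment"])
K=c["intrinsics"];z=c["z_map"];v,u=np.mgrid[:480,:640]
pc=np.stack([(u-K[0,2])*z/K[0,0],(v-K[1,2])*z/K[1,1],z],-1)
W=(pc-c["t"])@c["R"];hsv=cv2.cvtColor(c["color"],cv2.COLOR_RGB2HSV)
red=(((hsv[...,0]<8)|(hsv[...,0]>172))&(hsv[...,1]>150)&(hsv[...,2]>60))
Bxy=np.linalg.inv(np.array([[np.cos(P[2]),-np.sin(P[2])],[np.sin(P[2]),np.cos(P[2])]]))@(W[...,:2].reshape(-1,2)-P[:2]).T
Bx=Bxy.T.reshape(480,640,2)
lv=red&(W[...,2]>.076)&(W[...,2]<.084)&(z>0)
n,lab,st,ce=cv2.connectedComponentsWithStats(lv.astype(np.uint8))
for i in range(1,n):
    if st[i,4]>15: m=lab==i;print("upright top board",Bx[m].mean(0).round(4),np.ptp(Bx[m],axis=0).round(4),np.median(W[m][:,2]),st[i,4])
k=(W[...,2]>.121)&(W[...,2]<.13)&(z>0)&(abs(Bx[...,0])<.03)&(abs(Bx[...,1]-.064)<.03)
if k.sum()>50:
    X=Bx[k];r=cv2.minAreaRect((X*1e4).astype(np.float32));print("knob",np.array(r[0])/1e4,np.array(r[1])/10,r[2])
E
```

```text
6.3167 [0.51624375 0.02005388 0.19950715] [0.51682379 0.01656662 0.039     ] (array([-0.02,  0.34, 16.05]), array([-0.0001, -0.0072, -0.0072])) 0.06941923596524788 [ 1.05868246  0.24183143 -0.39309087] [0.04718718 0.01038441 0.01093613]
upright top board [0.0241 0.0695] [0.0114 0.0001] 0.08255223810770128 18
upright top board [-0.1118  0.0875] [0.0129 0.0132] 0.07744209040220357 200
upright top board [-0.1119  0.0395] [0.0127 0.0124] 0.07747599044023906 198
knob [0.00060205 0.06316389] [10.86612625 39.90455933] 89.25953674316406
```

View pics/w4.png

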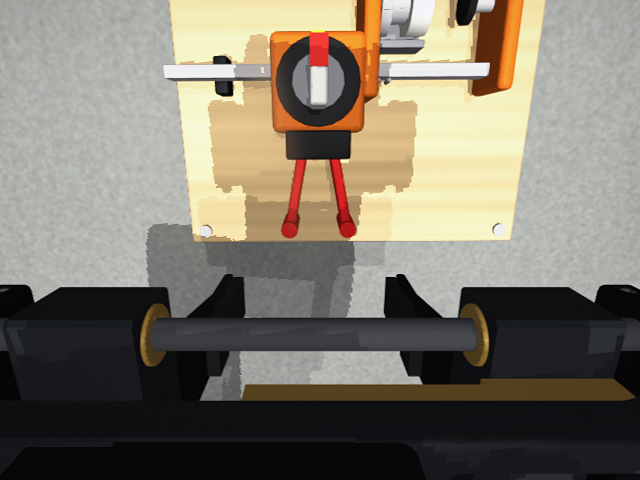

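Knob measured at 0.013 rad from the mark. The uprights are at board (-112, 39.5) and (-112, 87.5) mm, as expected when open. I descend around them.

Emit:
send_rows([
  {"tx": 0,"ty": 0.4,"tz": 4,"rx": 0,"ry": -0.007,"rz": -0.007},
  {"tx": 0,"ty": 0.4,"tz": 8,"rx": 0,"ry": -0.007,"rz": -0.007},
  {"tx": 0,"ty": 0.4,"tz": 9.5,"rx": 0,"ry": -0.007,"rz": -0.007},
  {"tx": 0,"ty": 0.4,"tz": 9.5,"rx": 0,"ry": -0.007,"rz": -0.007},
  {"tx": 0,"ty": 0.4,"tz": 9.5,"rx": 0,"ry": -0.007,"rz": -0.007},
], claw=8.7, squeeze=25)

```text
time: 6.78
position: [0.5206, 0.0146, 0.1019]
tool_rot: [0.999, -0.051, -0.0, 0.0]
ft_force: [-0.1, -0.4, 0.6]
grip_width: 0.0864
```

```bash
python3 - <<'E'
from h import *
from rig import robot
o=robot.get_obs();P=pickle.load(open("P.pkl","rb"));t=B2W(P,[[-.112,.0635,.039]])[0]
print(o["time"],o["position"],t,rel(o,t,-.101),o["grip_width"],o["ft_force"])
E
```

```text
6.7833 [0.52063885 0.01464074 0.10194372] [0.51677337 0.01606917 0.039     ] (array([-0.4 , -0.1 ,  6.29]), array([ 0.0002,  0.0002, -0.0013])) 0.08637062567491831 [-0.11001507 -0.4034512   0.60668502]
```

Emit:
send_rows([
  {"tx": -0.4,"ty": -0.1,"tz": 0,"rx": 0,"ry": 0,"rz": 0},
  {"tx": -0.4,"ty": -0.1,"tz": 3,"rx": 0,"ry": 0,"rz": 0},
  {"tx": -0.4,"ty": -0.1,"tz": 5,"rx": 0,"ry": 0,"rz": 0},
  {"tx": -0.4,"ty": -0.1,"tz": 6.2,"rx": 0,"ry": 0,"rz": 0},
  {"tx": -0.4,"ty": -0.1,"tz": 6.2,"rx": 0,"ry": 0,"rz": 0},
])

```text
time: 7.2
position: [0.5154, 0.0163, 0.0403]
tool_rot: [0.999, -0.051, -0.0, 0.0]
ft_force: [-0.1, -0.4, 0.5]
grip_width: 0.0869
```

```bash
python3 - <<'E'
from h import *
from rig import robot
o,c=wcam(robot,"w5");P=pickle.load(open("P.pkl","rb"));t=B2W(P,[[-.112,.0635,.039]])[0]
print(o["time"],o["position"],t,rel(o,t,-.101),o["grip_width"],o["ft_force"])
E
```

```text
7.2 [0.51544498 0.01633121 0.04033718] [0.51677337 0.01606917 0.039     ] (array([0.13, 0.01, 0.13]), array([ 0.0002,  0.0004, -0.0011])) 0.086896996933224 [-0.06732274 -0.37060602  0.51295735]
```

View pics/w5.png

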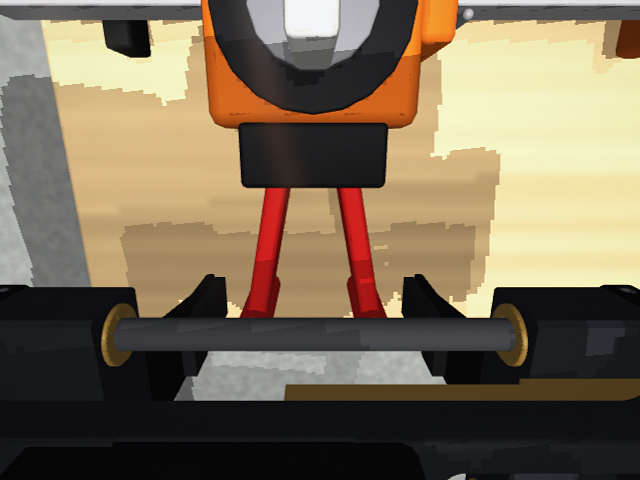

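The fingers straddle the lever uprights, which show at (262,300) and (368,300). First squeeze at 25 N.

Emit:
send_rows([
  {"tx": 0.1,"ty": 0,"tz": 0,"rx": 0,"ry": 0,"rz": 0},
  {"tx": 0.1,"ty": 0,"tz": 0,"rx": 0,"ry": 0,"rz": 0},
  {"tx": 0.1,"ty": 0,"tz": 0,"rx": 0,"ry": 0,"rz": 0},
  {"tx": 0.1,"ty": 0,"tz": 0,"rx": 0,"ry": 0,"rz": 0},
  {"tx": 0.1,"ty": 0,"tz": 0,"rx": 0,"ry": 0,"rz": 0},
], claw=3.0, squeeze=25)

```text
time: 7.67
position: [0.5168, 0.0164, 0.0416]
tool_rot: [0.999, -0.051, 0.001, -0.0]
ft_force: [1.1, 9.6, 1.6]
grip_width: 0.0617
```

Emit:
send_rows([
  {"tx": 0,"ty": 0,"tz": 0,"rx": 0,"ry": 0,"rz": 0},
  {"tx": 0,"ty": 0,"tz": 0,"rx": 0,"ry": 0,"rz": 0},
  {"tx": 0,"ty": 0,"tz": 0,"rx": 0,"ry": 0,"rz": 0},
  {"tx": 0,"ty": 0,"tz": 0,"rx": 0,"ry": 0,"rz": 0},
  {"tx": 0,"ty": 0,"tz": 0,"rx": 0,"ry": 0,"rz": 0},
])

```text
time: 8.08
position: [0.5147, 0.0168, 0.0415]
tool_rot: [0.999, -0.051, -0.001, -0.0]
ft_force: [-3.7, 2.1, 7.3]
grip_width: 0.04
```

Emit:
send_rows([
  {"tx": 0,"ty": 0,"tz": 0,"rx": 0,"ry": 0,"rz": 0},
  {"tx": 0,"ty": 0,"tz": 0,"rx": 0,"ry": 0,"rz": 0},
  {"tx": 0,"ty": 0,"tz": 0,"rx": 0,"ry": 0,"rz": 0},
])

```text
time: 8.33
position: [0.5147, 0.0169, 0.0415]
tool_rot: [0.999, -0.051, -0.001, -0.0]
ft_force: [-4.3, 2.4, 7.8]
grip_width: 0.04
```

```bash
python3 - <<'E'
from h import *
from rig import robot
o=robot.get_obs();print(o["time"],o["position"],o["grip_width"],o["ft_force"],o["moment"])
for n in ("top","scene"):
    c=robot.camera(n);pickle.dump(c,open(f"{n}1.pkl","wb"))
    x0,x1,y0,y1=(270,395,180,280) if n=="top" else (220,375,215,315)
    cv2.imwrite(f"pics/{n}1.png",cv2.resize(c["color"][y0:y1,x0:x1,::-1],None,fx=5,fy=5,interpolation=cv2.INTER_CUBIC))
E
```

```text
8.3333 [0.51467053 0.01686054 0.04151875] 0.04001991424374973 [-4.33548056  2.40791828  7.84716785] [0.50980073 0.57512756 0.00582363]
```

View pics/top1.png

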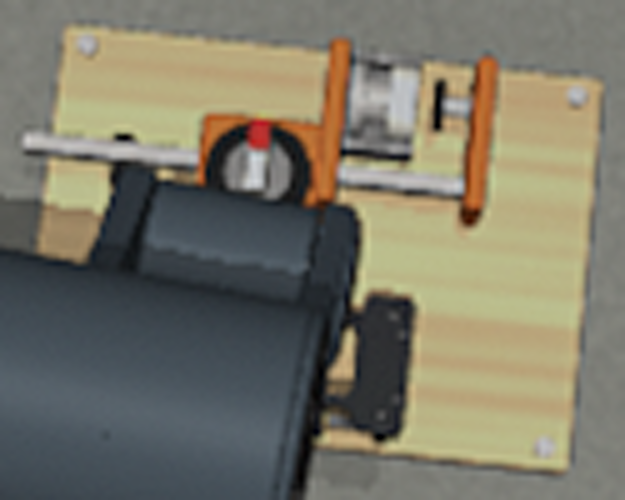

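View pics/scene1.png

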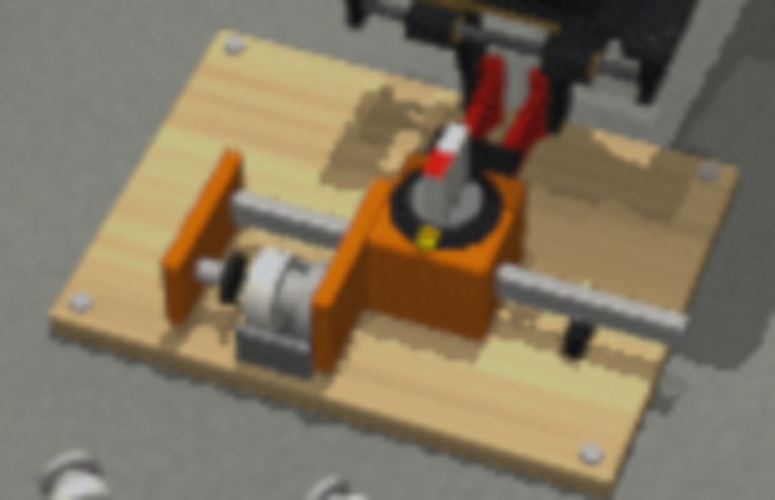

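The first squeeze reached the stop (width 40.0 mm). The jaw end moved from x≈510 to 485 in the crop, about 14 mm, leaving a pad-to-plug gap of about 17 mm. I release fully, then squeeze again.

Emit:
send_rows([
  {"tx": 0,"ty": 0,"tz": 0,"rx": 0,"ry": 0,"rz": 0},
  {"tx": 0,"ty": 0,"tz": 0,"rx": 0,"ry": 0,"rz": 0},
  {"tx": 0,"ty": 0,"tz": 0,"rx": 0,"ry": 0,"rz": 0},
  {"tx": 0,"ty": 0,"tz": 0,"rx": 0,"ry": 0,"rz": 0},
  {"tx": 0,"ty": 0,"tz": 0,"rx": 0,"ry": 0,"rz": 0},
], claw=7.6)

```text
time: 8.85
position: [0.517, 0.016, 0.0409]
tool_rot: [0.999, -0.051, 0.001, 0.0]
ft_force: [-0.1, 0.0, 0.2]
grip_width: 0.0655
```

Emit:
send_rows([
  {"tx": 0,"ty": 0,"tz": 0,"rx": 0,"ry": 0,"rz": 0},
  {"tx": 0,"ty": 0,"tz": 0,"rx": 0,"ry": 0,"rz": 0},
  {"tx": 0,"ty": 0,"tz": 0,"rx": 0,"ry": 0,"rz": 0},
  {"tx": 0,"ty": 0,"tz": 0,"rx": 0,"ry": 0,"rz": 0},
  {"tx": 0,"ty": 0,"tz": 0,"rx": 0,"ry": 0,"rz": 0},
])

```text
time: 9.27
position: [0.5164, 0.016, 0.0408]
tool_rot: [0.999, -0.051, 0.0, 0.0]
ft_force: [-0.1, 0.4, -1.2]
grip_width: 0.0756
```

```bash
python3 - <<'E'
from h import *
from rig import robot
o,c=wcam(robot,"w6");print(o["time"],o["position"],o["grip_width"],o["ft_force"])
P=pickle.load(open("P.pkl","rb"));t=B2W(P,[[-.112,.0635,.039]])[0];print(rel(o,t,-.101))
c=robot.camera("scene")
x0,x1,y0,y1=220,375,215,315
cv2.imwrite("pics/scene2.png",cv2.resize(c["color"][y0:y1,x0:x1,::-1],None,fx=5,fy=5,interpolation=cv2.INTER_CUBIC))
E
```

```text
9.2667 [0.51635548 0.01596756 0.04075581] 0.0755693819861272 [-0.05448896  0.38885206 -1.21097535]
(array([ 0.04, -0.01,  0.18]), array([ 0.0005, -0.0002, -0.0013]))
```

View pics/scene2.png

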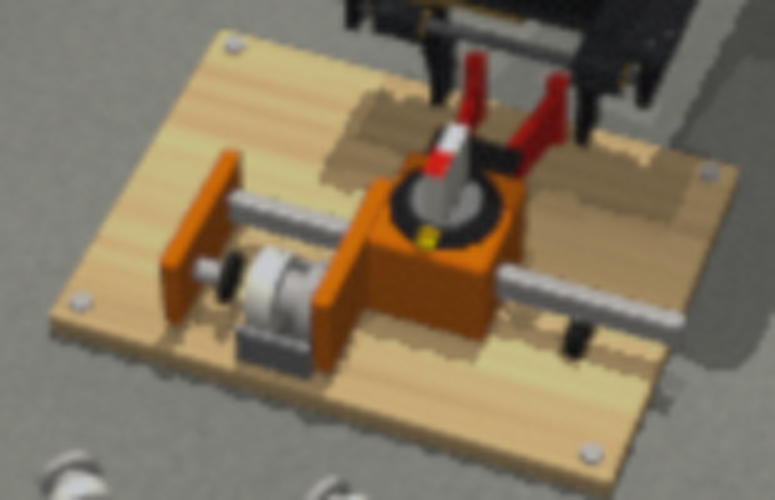

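View pics/w6.png

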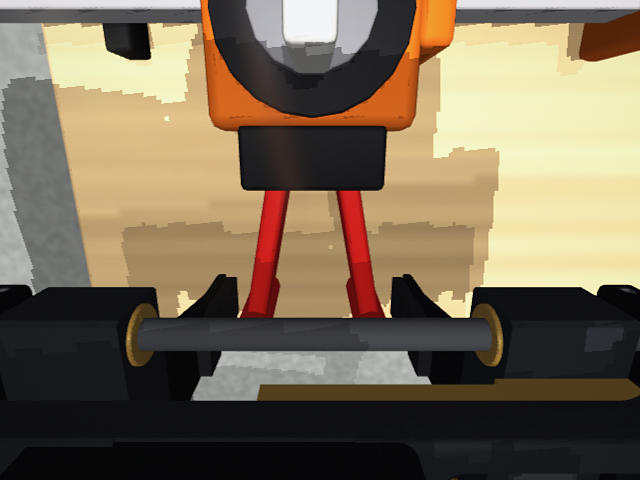

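The levers are fully open again and clear of the fingers, and the jaw kept its travel. Second squeeze.

Emit:
send_rows([
  {"tx": 0,"ty": 0,"tz": 0,"rx": 0,"ry": 0,"rz": 0},
  {"tx": 0,"ty": 0,"tz": 0,"rx": 0,"ry": 0,"rz": 0},
  {"tx": 0,"ty": 0,"tz": 0,"rx": 0,"ry": 0,"rz": 0},
  {"tx": 0,"ty": 0,"tz": 0,"rx": 0,"ry": 0,"rz": 0},
  {"tx": 0,"ty": 0,"tz": 0,"rx": 0,"ry": 0,"rz": 0},
], claw=3.0, squeeze=25)

```text
time: 9.78
position: [0.515, 0.0168, 0.0408]
tool_rot: [0.999, -0.051, -0.001, -0.0]
ft_force: [-3.2, 2.4, 2.6]
grip_width: 0.0506
```

Emit:
send_rows([
  {"tx": 0,"ty": 0,"tz": 0,"rx": 0,"ry": 0,"rz": 0},
  {"tx": 0,"ty": 0,"tz": 0,"rx": 0,"ry": 0,"rz": 0},
  {"tx": 0,"ty": 0,"tz": 0,"rx": 0,"ry": 0,"rz": 0},
  {"tx": 0,"ty": 0,"tz": 0,"rx": 0,"ry": 0,"rz": 0},
  {"tx": 0,"ty": 0,"tz": 0,"rx": 0,"ry": 0,"rz": 0},
])

```text
time: 10.2
position: [0.5142, 0.0168, 0.0408]
tool_rot: [0.999, -0.051, -0.002, -0.0]
ft_force: [-4.3, 3.5, 4.1]
grip_width: 0.0402
```

```bash
python3 - <<'E'
from h import *
from rig import robot
o=robot.get_obs();print(o["time"],o["position"],o["grip_width"],o["ft_force"])
ims=[]
for n in ("top","scene"):
    c=robot.camera(n);pickle.dump(c,open(f"{n}3.pkl","wb"))
    x0,x1,y0,y1=(330,385,180,230) if n=="top" else (240,320,235,295)
    ims.append(cv2.resize(c["color"][y0:y1,x0:x1,::-1],(400,375),interpolation=cv2.INTER_CUBIC))
cv2.imwrite("pics/pair3.png",np.hstack(ims))
E
```

```text
10.2 [0.51423424 0.01682945 0.04082687] 0.040170113517223764 [-4.29330746  3.53341838  4.08761104]
```

View pics/pair3.png

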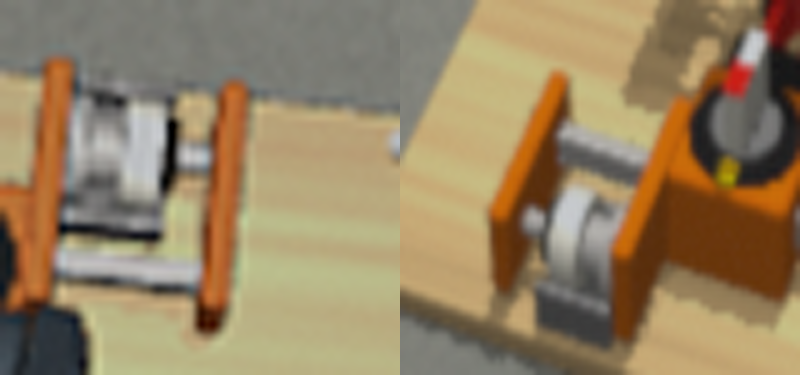

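The pad has reached the plug (black pad against the white head at (172,150) in the top crop). But the levers went essentially to the stop (40.2 mm), so the push is uncertain. I do another full release and squeeze, which should stall short of the stop.

Emit:
send_rows([
  {"tx": 0,"ty": 0,"tz": 0,"rx": 0,"ry": 0,"rz": 0},
  {"tx": 0,"ty": 0,"tz": 0,"rx": 0,"ry": 0,"rz": 0},
  {"tx": 0,"ty": 0,"tz": 0,"rx": 0,"ry": 0,"rz": 0},
  {"tx": 0,"ty": 0,"tz": 0,"rx": 0,"ry": 0,"rz": 0},
  {"tx": 0,"ty": 0,"tz": 0,"rx": 0,"ry": 0,"rz": 0},
], claw=7.6)

```text
time: 10.72
position: [0.5175, 0.0158, 0.0408]
tool_rot: [0.999, -0.051, 0.001, 0.0]
ft_force: [1.3, -0.1, 0.3]
grip_width: 0.0652
```

Emit:
send_rows([
  {"tx": 0,"ty": 0,"tz": 0,"rx": 0,"ry": 0,"rz": 0},
  {"tx": 0,"ty": 0,"tz": 0,"rx": 0,"ry": 0,"rz": 0},
  {"tx": 0,"ty": 0,"tz": 0,"rx": 0,"ry": 0,"rz": 0},
  {"tx": 0,"ty": 0,"tz": 0,"rx": 0,"ry": 0,"rz": 0},
  {"tx": 0,"ty": 0,"tz": 0,"rx": 0,"ry": 0,"rz": 0},
])

```text
time: 11.13
position: [0.5167, 0.0159, 0.0409]
tool_rot: [0.999, -0.051, 0.0, 0.0]
ft_force: [-0.4, 0.5, -0.4]
grip_width: 0.0759
```

```bash
python3 - <<'E'
from h import *
from rig import robot
o=robot.get_obs();print(o["time"],o["position"],o["grip_width"],o["ft_force"])
ims=[]
for n in ("top","scene"):
    c=robot.camera(n);pickle.dump(c,open(f"{n}4.pkl","wb"))
    x0,x1,y0,y1=(330,385,180,230) if n=="top" else (240,350,215,297)
    ims.append(cv2.resize(c["color"][y0:y1,x0:x1,::-1],(400,375),interpolation=cv2.INTER_CUBIC))
cv2.imwrite("pics/pair4.png",np.hstack(ims))
E
```

```text
11.1333 [0.51670635 0.01587593 0.04091691] 0.07585793256291351 [-0.44204997  0.49843409 -0.3764216 ]
```

View pics/pair4.png

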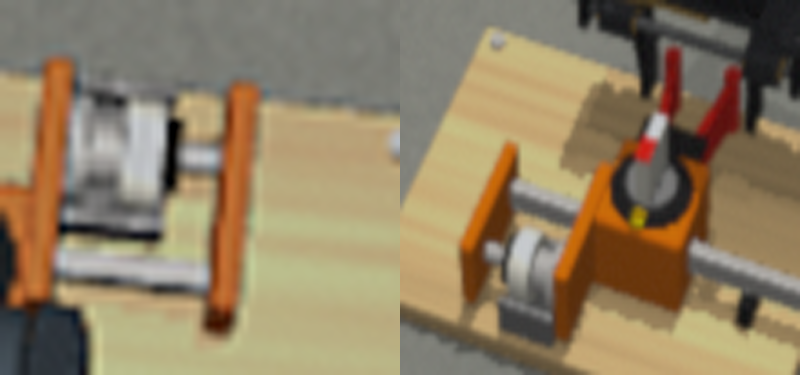

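With the levers released, the jaw sprang back about 3 mm, so the pad spring had been loaded. Now the final squeeze at 25 N.

Emit:
send_rows([
  {"tx": 0,"ty": 0,"tz": 0,"rx": 0,"ry": 0,"rz": 0},
  {"tx": 0,"ty": 0,"tz": 0,"rx": 0,"ry": 0,"rz": 0},
  {"tx": 0,"ty": 0,"tz": 0,"rx": 0,"ry": 0,"rz": 0},
  {"tx": 0,"ty": 0,"tz": 0,"rx": 0,"ry": 0,"rz": 0},
  {"tx": 0,"ty": 0,"tz": 0,"rx": 0,"ry": 0,"rz": 0},
], claw=3.0, squeeze=25)

```text
time: 11.65
position: [0.5154, 0.0166, 0.0409]
tool_rot: [0.999, -0.051, -0.001, -0.0]
ft_force: [-3.0, 2.5, 1.7]
grip_width: 0.0536
```

Emit:
send_rows([
  {"tx": 0,"ty": 0,"tz": 0,"rx": 0,"ry": 0,"rz": 0},
  {"tx": 0,"ty": 0,"tz": 0,"rx": 0,"ry": 0,"rz": 0},
  {"tx": 0,"ty": 0,"tz": 0,"rx": 0,"ry": 0,"rz": 0},
  {"tx": 0,"ty": 0,"tz": 0,"rx": 0,"ry": 0,"rz": 0},
  {"tx": 0,"ty": 0,"tz": 0,"rx": 0,"ry": 0,"rz": 0},
])

```text
time: 12.07
position: [0.5155, 0.0166, 0.0408]
tool_rot: [0.999, -0.051, -0.001, -0.0]
ft_force: [-3.3, 4.0, 4.2]
grip_width: 0.0539
```

Emit:
send_rows([
  {"tx": 0,"ty": 0,"tz": 0,"rx": 0,"ry": 0,"rz": 0},
  {"tx": 0,"ty": 0,"tz": 0,"rx": 0,"ry": 0,"rz": 0},
  {"tx": 0,"ty": 0,"tz": 0,"rx": 0,"ry": 0,"rz": 0},
  {"tx": 0,"ty": 0,"tz": 0,"rx": 0,"ry": 0,"rz": 0},
  {"tx": 0,"ty": 0,"tz": 0,"rx": 0,"ry": 0,"rz": 0},
])

```text
time: 12.48
position: [0.5155, 0.0166, 0.0408]
tool_rot: [0.999, -0.051, -0.001, -0.0]
ft_force: [-4.0, 5.0, 2.9]
grip_width: 0.0538
```

```bash
python3 - <<'E'
from h import *
from rig import robot
o=robot.get_obs();print(o["time"],o["position"],o["grip_width"],o["ft_force"])
ims=[]
for n in ("top","scene"):
    c=robot.camera(n);pickle.dump(c,open(f"{n}5.pkl","wb"))
    x0,x1,y0,y1=(330,385,180,230) if n=="top" else (240,350,215,297)
    ims.append(cv2.resize(c["color"][y0:y1,x0:x1,::-1],(400,375),interpolation=cv2.INTER_CUBIC))
cv2.imwrite("pics/pair5.png",np.hstack(ims))
E
```

```text
12.4833 [0.51546319 0.01658125 0.04083125] 0.053820449769129454 [-4.04869839  5.02768123  2.94650438]
```

View pics/pair5.png

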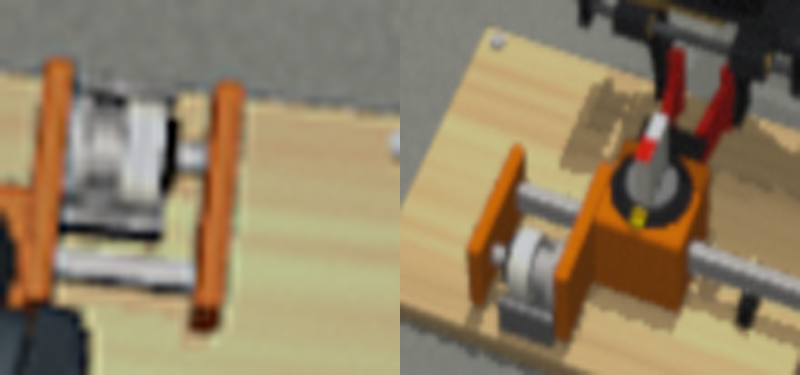

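The squeeze stalls at 53.8 mm, well short of the 40 mm stop, and holds steady. The pad is against the plug, and the pointer is still at the mark. Handing in.

```bash
python3 - <<'E'
from rig import robot
print(robot.hand_in()); o=robot.get_obs(); print(o["time"],o["grip_width"])
E
```

```text
the job is handed in; nothing more can be done
None
the job is handed in; nothing more can be done
```

The job is done and handed in at about 12.6 s of the 54 s allowed. The clamp's pad is pressing on the plug, and the gripper is still squeezing the levers at 25 N.

- **Knob:** I turned it clockwise by about 1.24 rad. After I let go, it measured about 0.01 rad from the mark, and the later pictures show it still there.
- **Pumping:** I made three squeezes at 25 N. Before the second and third, the fingers opened to about 76 mm, clear of the fully open levers (62 mm). The first two squeezes reached the stop at about 40 mm, and on the second the pad met the plug.
- **Final squeeze:** The third squeeze stalled at 53.8 mm, well short of the stop, and stayed there for over 0.8 s. By the given rule that is a push of about 16 N on the plug. I inferred this force and did not measure it.
- **Other checks:** The force readings between moves stayed under about 12 N. In the last pictures, cropped to the clamp, the plug is still in its cradle. I did not touch anything else, but took no final wide picture to confirm it.
- **One disagreement:** The tool height read about 4 mm higher than commanded while gripping the knob. It caused no visible problem.

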